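Make up the taco and pasta seasoning boards

TASK

Make up the two seasoning boards from the stock that stands in a row on the bar in front of you. The board with three wells goes out with the tacos: put the lime in its middle well, and stand a spice jar and the salt shaker upright in the two end wells, whichever way round. The board with two wells goes out with the pasta: set the garlic bulb root down in the wide well and stand the other spice jar upright in the narrow one; everything must sit down in its well and be let go, and the pepper mill and the timer stay where they are.

Things in the scene. Friction and masses are not known exactly. Their poses are not given: they have to be found in the camera images.
- jar_a: glass spice jar with a label and a wide red screw cap, 45 mm in diameter, 106 mm tall, round and straight, the cap being the top 21 mm; origin at the centre of its underside, z up; about 0.11 kg. The two spice jars are alike and either may go on either board
- jar_b: glass spice jar with a label and a wide red screw cap, 45 mm in diameter, 106 mm tall, round and straight, the cap being the top 21 mm; origin at the centre of its underside, z up; about 0.11 kg. The two spice jars are alike and either may go on either board
- salt_shaker: glass salt shaker with a domed metal top, 44 mm in diameter, 90 mm tall; the straight glass reaches up to 66 mm, above it the top is about 34 mm wide; origin at the centre of its underside, z up; about 0.10 kg
- lime_center (a point): green lime, nearly round, 52 x 45 x 45 mm, lying on the surface with its long axis level; the point is its middle, 22.5 mm above what it lies on, and x is its long axis; about 0.05 kg. It may rock a little
- garlic: whole garlic bulb, pale, 60 mm in diameter, 59 mm tall with its pointed neck, standing on its root end; widest at about 25 mm height; origin at the centre of its underside, z up; about 0.04 kg
- board_three: taco board: fixed wooden board, 94 (x) by 256 mm (y), 24 mm thick, short handle with a hole reaching 64 mm further at +y. Three round flat wells 14 mm deep (floors 10 mm above the worktop) in a row at x = 0: end wells 64 mm in diameter at y = -80 and +80 mm, middle well 68 mm at y = 0. Origin on the worktop under the middle well, z up
- board_two: pasta board: fixed wooden board, 104 (x) by 200 mm (y), 24 mm thick, short handle with a hole reaching 64 mm further at +y. Two round flat wells 14 mm deep (floors 10 mm above the worktop) at x = 0: wide one 80 mm in diameter at y = -44 mm, narrow one 64 mm at y = +50 mm (handle side). Origin on the worktop under the board's middle, z up
- pepper_mill: brown wooden pepper mill with a crank on top, 49 mm wide, 135 mm tall, loose in the row of stock, to be left alone. Origin on its underside; its upright axis lies at y = +8 mm; the crank, 115 to 135 mm up, reaches 40 mm from that axis toward its own -y (away from the robot)
- timer: round kitchen timer with a bar grip on its dial, 65 mm in diameter, 54 mm tall, loose, at the hob end of the work; to be left alone; origin at the centre of its underside
Mind the look-alikes: they are no part of the job. Leave any orange or yellow look-alike of the garlic alone.

How it is judged:
At the end, for the whole second after the job is handed in: Three-well board: lime in the middle well (15 mm of its centre each way), one spice jar and the salt shaker in the end wells (13 mm). Two-well board: garlic in the wide well (17 mm, within 20 deg), other jar in the narrow one (13 mm). All down on the floors, jars and shaker within 6 deg, at rest (((x of jar_a in the frame of board_three between -0.013 and 0.013 m and y of jar_a in the frame of board_three between 0.067 and 0.093 m and z of jar_a in the frame of board_three between 0.006 and 0.014 m and x of salt_shaker in the frame of board_three between -0.013 and 0.013 m and y of salt_shaker in the frame of board_three between -0.093 and -0.067 m and z of salt_shaker in the frame of board_three between 0.006 and 0.014 m and x of jar_b in the frame of board_two between -0.013 and 0.013 m and y of jar_b in the frame of board_two between 0.037 and 0.063 m and z of jar_b in the frame of board_two between 0.006 and 0.014 m) or (x of jar_a in the frame of board_three between -0.013 and 0.013 m and y of jar_a in the frame of board_three between -0.093 and -0.067 m and z of jar_a in the frame of board_three between 0.006 and 0.014 m and x of salt_shaker in the frame of board_three between -0.013 and 0.013 m and y of salt_shaker in the frame of board_three between 0.067 and 0.093 m and z of salt_shaker in the frame of board_three between 0.006 and 0.014 m and x of jar_b in the frame of board_two between -0.013 and 0.013 m and y of jar_b in the frame of board_two between 0.037 and 0.063 m and z of jar_b in the frame of board_two between 0.006 and 0.014 m) or (x of jar_b in the frame of board_three between -0.013 and 0.013 m and y of jar_b in the frame of board_three between 0.067 and 0.093 m and z of jar_b in the frame of board_three between 0.006 and 0.014 m and x of salt_shaker in the frame of board_three between -0.013 and 0.013 m and y of salt_shaker in the frame of board_three between -0.093 and -0.067 m and z of salt_shaker in the frame of board_three between 0.006 and 0.014 m and x of jar_a in the frame of board_two between -0.013 and 0.013 m and y of jar_a in the frame of board_two between 0.037 and 0.063 m and z of jar_a in the frame of board_two between 0.006 and 0.014 m) or (x of jar_b in the frame of board_three between -0.013 and 0.013 m and y of jar_b in the frame of board_three between -0.093 and -0.067 m and z of jar_b in the frame of board_three between 0.006 and 0.014 m and x of salt_shaker in the frame of board_three between -0.013 and 0.013 m and y of salt_shaker in the frame of board_three between 0.067 and 0.093 m and z of salt_shaker in the frame of board_three between 0.006 and 0.014 m and x of jar_a in the frame of board_two between -0.013 and 0.013 m and y of jar_a in the frame of board_two between 0.037 and 0.063 m and z of jar_a in the frame of board_two between 0.006 and 0.014 m)) and x of lime_center in the frame of board_three between -0.015 and 0.015 m and y of lime_center in the frame of board_three between -0.015 and 0.015 m and z of lime_center in the frame of board_three between 0.025 and 0.041 m and x of garlic in the frame of board_two between -0.017 and 0.017 m and y of garlic in the frame of board_two between -0.061 and -0.027 m and z of garlic in the frame of board_two between 0.004 and 0.018 m and angle between each of jar_a, jar_b, salt_shaker's own z axis and vertical below 0.1 rad and angle between garlic's own z axis and vertical below 0.35 rad and linear speed of each of jar_a, jar_b, salt_shaker, garlic below 0.02 m/s); the robot touches nothing.
It fails at once if the pepper mill or the timer is pushed more than 30 mm or knocked over (distance of any of pepper_mill, timer from where it was at the start of the episode above 0.03 m or angle between any of pepper_mill, timer's own z axis and vertical above 0.5 rad).
It also fails if it takes over 115 s, if anything falls off the work surface, if the arm or the gripper's body presses on something with over 40 N, if the wrist force passes 120 N, or if a joint passes its speed limit or range.

ROBOT

A 6-joint arm with a two-finger parallel gripper is mounted at the origin on a cart in front of the work surface, level with it; the furniture and walls round the work are solid. World frame = base frame: x ahead of the robot, y to its left, z up, the work surface at z = 0. Lengths are in m, angles in rad, forces in N, time in s.
With the tool pointing down it reaches from about 0.375 to 0.925 m from the base axis. Payload 5.7 kg.
Tool frame: the origin (TCP) lies at the very end of the fingers, on their centre line; the grasp point (between the pads) lies 19 mm behind it; z points along the fingers, y is the line along which they close (so a half turn about z gives the same grasp; the last joint's range is limited). The gripper opens to 88 mm and grips with 3 to 60 N. Pads are 20 mm wide; open, the fingers measure 115 mm over their backs; the gripper's body (75 mm by 178 mm) begins 61 mm behind the grasp point.
Start: joints at [-1.465, 0.359, 1.51, -0, 1.272, -0.115], TCP at [0.131, -0.585, 0.223] pointing down, gripper open.
Joint ranges: [-2.97, 2.97], [-1.01, 2.36], [0.21, 2.38], [-0.96, 4.11], [0.2, 2.71], [-2.98, 2.98]. Speed limits (rad/s): [2.39, 2.39, 3.14, 3.14, 3.14, 3.14].

INTERFACE

Orientations are given as a unit quaternion [w, x, y, z].
In Python, from rig import robot, claw, kin, imaging, readout gives the robot as it stands. The module is installed in compiled form; this text tells all that it offers. Calls block until the motion is done:
- robot.goto(position, orientation): joint-space move of the TCP to a pose.
- robot.line_to(position, attitude=None, feed=0.15, max_force=None): straight line of the TCP; attitude=None keeps the orientation; feed is the mean speed in m/s. With max_force (N) it stops when the force on the tool has changed by that much, and returns True; else False.
- robot.movej(angles): joint-space move.
- claw.let_go() and claw.grab(effort=None): open the fingers fully, or close them until they stop; effort is the grip in N (None keeps the last).
- robot.sleep(seconds).
- kin.inverse_kinematics(position, orientation): joint angles nearest the present ones, or None.
- imaging.read_camera(name): name is "scene" or "top" or "wrist"; returns the picture (480x640x3 uint8, red, green, blue); there is no depth.
- imaging.camera_model(name): a dict with "vertical_fov" (degrees; the focal length in pixels is half the picture's height over the tangent of half this angle, whatever the lens; pixels are square), "cx", "cy" (the principal point, pixels), "cam_to_world" (4x4, takes a point from camera to world coordinates). Camera axes: x right, y up, looking along -z (the intrinsics and any distortion apply to the point x, -y, -z); pixel columns grow to the right and rows downward; lengths in m; the calibration is good to about 2 mm. A picture is of the moment at which its call begins: read the wrist's pose just before it. camera_model takes no time and is no camera call; for the wrist camera it gives the pose at the moment of the call.
A pose or a line that the arm cannot do raises robot.Unreachable and nothing moves.
- robot.finish_job(): hands the job in; it is judged then, once.
Readings, each from a call of its own:
- readout.read_clock(): time.
- readout.read_joints(): joint angles.
- readout.read_joint_vel(): joint speeds.
- readout.read_joint_torque(): joint torques, N m.
- readout.read_tool_pos(): TCP position.
- readout.read_tool_rot(): TCP orientation.
- readout.read_ft_force(): force on the tool from outside, world axes, zero at the start.
- readout.read_wrist_torque(): the same for the moment, N m.
- readout.read_width(): opening from 0.0 (shut) to 1.0 (fully open).
- readout.read_grip_force(): force on a finger pad.
Only numpy, scipy, OpenCV 4.12 (cv2) and the standard library are available. Lean on these libraries where they do the work, as an engineer would, in place of code of your own. Each camera call takes 0.05 s, during which the arm holds its last target. There are 200 camera calls.

## Working session

There is one attempt and no reset: what is moved stays moved. The work goes in short steps, each a Python script; the robot and the scene stay as the last script left them, time stands still between calls to the robot, and variables do not carry over. Pictures are saved under pics/ and viewed, at most 14 in all, crops included, and the job is handed in when it is done.

```bash
mkdir -p pics; python3 - <<'E'
from rig import robot, claw, kin, imaging, readout
import cv2,numpy as np
np.set_printoptions(precision=4,suppress=True)
for n in ["scene","top","wrist"]:
    m=imaging.camera_model(n); print(n,m)
    cv2.imwrite(f"pics/{n}0.png",imaging.read_camera(n)[:,:,::-1])
print(readout.read_tool_rot(),readout.read_clock())
E
```

```text
scene {'vertical_fov': 43.61587671443493, 'cx': 319.0426686805237, 'cy': 229.09192235316647, 'cam_to_world': array([[-0.747 ,  0.4677, -0.4725, -0.0161],
       [-0.6645, -0.5016,  0.554 ,  0.6404],
       [ 0.0221,  0.7277,  0.6855,  0.9595],
       [ 0.    ,  0.    ,  0.    ,  1.    ]])}
top {'vertical_fov': 57.47910622264994, 'cx': 314.7342971869925, 'cy': 238.20385068203498, 'cam_to_world': array([[-0.0065,  0.998 , -0.0626,  0.5563],
       [-0.9994, -0.0086, -0.0331, -0.0799],
       [-0.0336,  0.0624,  0.9975,  0.9957],
       [ 0.    ,  0.    ,  0.    ,  1.    ]])}
wrist {'vertical_fov': 58.63863166023383, 'cx': 320.91887760528414, 'cy': 235.5557845937784, 'cam_to_world': array([[ 0.2195,  0.9382,  0.2677,  0.2055],
       [-0.9756,  0.2113,  0.0594, -0.5694],
       [-0.0009, -0.2742,  0.9617,  0.3835],
       [ 0.    ,  0.    ,  0.    ,  1.    ]])}
[-0.0007  0.9939  0.1102  0.    ] 0.15
```

View pics/top0.png

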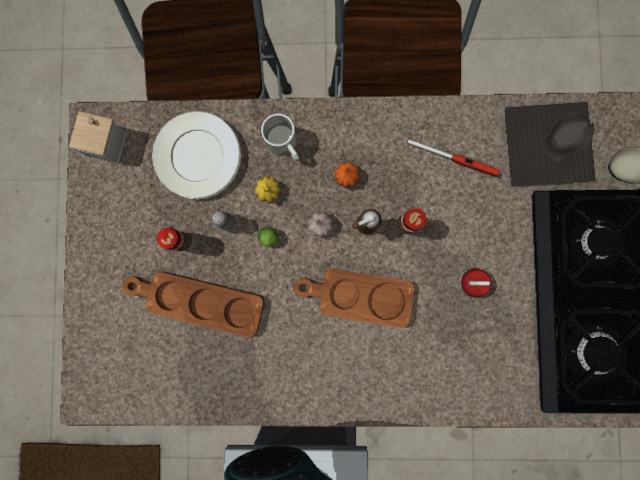

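View pics/scene0.png

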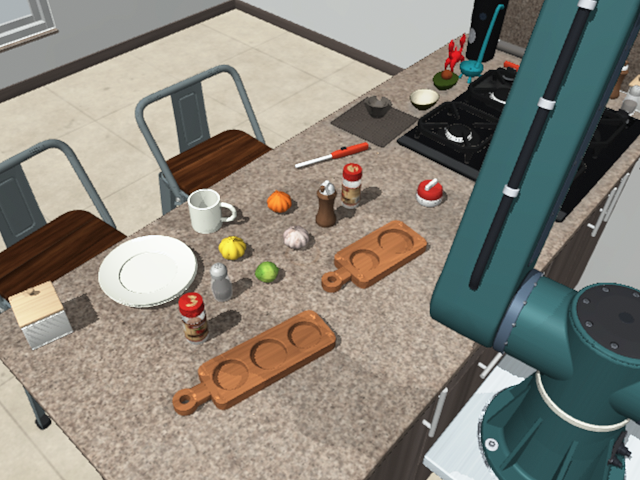

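The top view shows the row: jar (169,239), shaker (219,219), lime (267,237), garlic (320,225), mill (369,221), jar (414,220). The timer is at (477,283), the boards at (205,304) and (367,298). The garlic candidates are pale (320,225), yellow (267,189) and orange (347,175). The pale one fits the description, and the other two are look-alikes.

```bash
cat > h.py <<'E'
from rig import robot, claw, kin, imaging, readout
import cv2,numpy as np
np.set_printoptions(precision=4,suppress=True)
def ray(m,u,v):
    f=240/np.tan(np.radians(m["vertical_fov"])/2)
    T=m["cam_to_world"]; d=T[:3,:3]@np.array([(u-m["cx"])/f,-(v-m["cy"])/f,-1.]); return T[:3,3],d
def onplane(m,u,v,z):
    o,d=ray(m,u,v); return o+d*(z-o[2])/d[2]
def tri(r1,r2):
    A=np.zeros((3,3));b=np.zeros(3)
    for o,d in (r1,r2):
        d=d/np.linalg.norm(d);P=np.eye(3)-np.outer(d,d);A+=P;b+=P@o
    p=np.linalg.solve(A,b)
    d=np.cross(r1[1],r2[1]); return p,abs((r2[0]-r1[0])@d)/np.linalg.norm(d)
def proj(m,p):
    f=240/np.tan(np.radians(m["vertical_fov"])/2); T=m["cam_to_world"]
    q=T[:3,:3].T@(np.asarray(p)-T[:3,3]); return np.array([m["cx"]+f*q[0]/-q[2], m["cy"]-f*q[1]/-q[2]])
def blobs(mask,amin=30):
    n,l,s,c=cv2.connectedComponentsWithStats(mask.astype(np.uint8)*255)
    return [(s[i],c[i],l==i) for i in range(1,n) if s[i][4]>=amin]
E
cat > m1.py <<'E'
from h import *
T=cv2.imread("pics/top0.png");m=imaging.camera_model("top");H=cv2.cvtColor(T,cv2.COLOR_BGR2HSV)
S=cv2.imread("pics/scene0.png");ms=imaging.camera_model("scene");HS=cv2.cvtColor(S,cv2.COLOR_BGR2HSV)
for nm,I in (("top",H),("scene",HS)):
    h,s,v=cv2.split(I)
    for k,mk in (("red",((h<5)|(h>172))&(s>170)&(v>70)),("green",(h>32)&(h<65)&(s>120)&(v>50))):
        for st,c,_ in blobs(mk): print(nm,k,st,c)
h,s,v=cv2.split(H)
mk=((h>4)&(h<16)&(s>120)&(v>50)).astype(np.uint8)*255
mk[:265]=0; mk[340:]=0
mk=cv2.morphologyEx(mk,cv2.MORPH_CLOSE,np.ones((5,5)))
op=cv2.morphologyEx(mk,cv2.MORPH_OPEN,cv2.getStructuringElement(cv2.MORPH_ELLIPSE,(27,27)))
V=T.copy()
for st,c,l in blobs(op,500):
    cs,_=cv2.findContours(l.astype(np.uint8),cv2.RETR_EXTERNAL,cv2.CHAIN_APPROX_NONE)
    P=np.array([onplane(m,*p[0],.024)[:2] for p in cs[0]],np.float32)
    print("board",cv2.minAreaRect(P*1000))
    cv2.drawContours(V,cs,-1,(255,255,0),1)
cv2.imwrite("pics/top1.png",cv2.resize(V[150:350,110:510],None,fx=2,fy=2,interpolation=cv2.INTER_CUBIC))
E
python3 m1.py
```

```text
top red [452 155  48  21 295] [476.1186 165.1017]
top red [404 209  22  21 242] [414.314  219.1983]
top red [157 228  21  21 262] [166.9008 237.5115]
top red [462 269  29  28 513] [475.1813 282.4191]
top green [258 227  20  19 297] [267.3603 236.4848]
scene red [445  34  21  38 299] [454.5518  53.6555]
scene red [504  61  15  10  58] [510.2931  65.1724]
scene red [332 144  36  15 168] [349.4702 151.4643]
scene red [343 163  19  18 204] [351.8088 173.049 ]
scene red [418 180  24  20 316] [429.712  190.8829]
scene red [179 292  25  25 395] [190.2785 305.1975]
scene green [433  72  25  14 203] [444.2759  79.8424]
scene green [255 262  24  20 353] [266.4363 271.5297]
board ((485.98248291015625, -157.0223388671875), (205.62167358398438, 102.96305847167969), 80.45046997070312)
board ((474.6798095703125, 202.9443359375), (264.189453125, 94.8034896850586), 76.14952850341797)
```

View pics/top1.png

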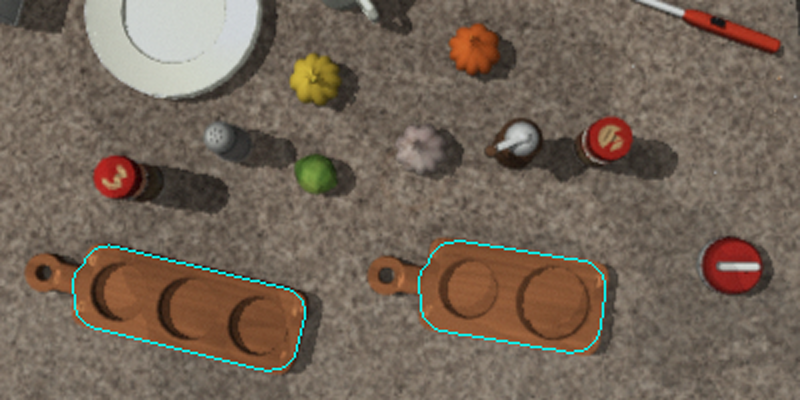

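The crop confirms which object is which. The pale ribbed bulb at crop (420,148) is the garlic, and the yellow (315,78) and orange (474,48) ones are pumpkin look-alikes. I'll take two closer wrist looks for accuracy.

```bash
cat > m2.py <<'E'
from h import *
import pickle
for i,y in enumerate((0.13,-0.14)):
    robot.goto([.47,y,.34],[0,1,0,0]); robot.sleep(.3)
    m=imaging.camera_model("wrist"); I=imaging.read_camera("wrist")
    cv2.imwrite(f"pics/w{i}.png",I[:,:,::-1]); pickle.dump(m,open(f"w{i}.pkl","wb"))
    print(m["cam_to_world"][:3,3],readout.read_tool_pos())
print(readout.read_clock())
a,b=[cv2.imread(f"pics/w{i}.png") for i in (0,1)]
E
python3 m2.py
```

```text
[0.5461 0.129  0.5015] [0.4701 0.1298 0.3399]
[ 0.5462 -0.1397  0.5016] [ 0.4702 -0.1393  0.34  ]
4.7167
```

View pics/w0.png

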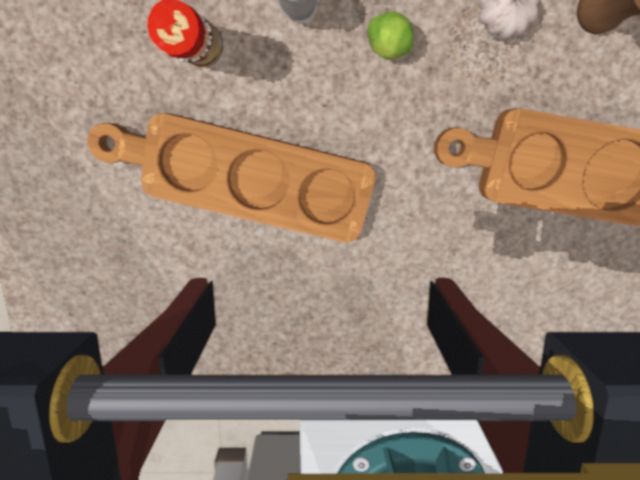

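View pics/w1.png

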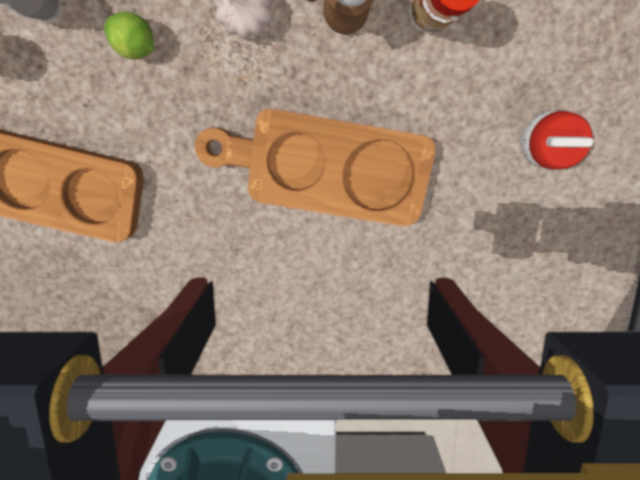

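```bash
cat > m3.py <<'E'
from h import *
import pickle
m=imaging.camera_model("top");ms=imaging.camera_model("scene");w=[pickle.load(open(f"w{i}.pkl","rb")) for i in (0,1)]
W3=np.array([onplane(w[0],*p,.024)[:2] for p in [(188,162),(258,179),(327,195)]])
W2=np.array([onplane(w[1],*p,.024)[:2] for p in [(297,160),(379,174)]])
for W in (W3,W2):
    d=W[0]-W[-1]; print("wells",W.tolist(),np.linalg.norm(np.diff(W,axis=0),axis=1),"yaw",np.degrees(np.arctan2(-d[0],d[1])))
print("top wells",[onplane(m,*p,.024)[:2] for p in [(170,296),(203.5,304.5),(240.5,312.5),(344,294.5),(386.5,301)]])
def lime(f):
    I=cv2.cvtColor(cv2.imread(f),cv2.COLOR_BGR2HSV);h,s,v=cv2.split(I)
    B=[b for b in blobs((h>30)&(h<65)&(s>120)&(v>50),100)]
    b=[x for x in B if not "scene" in f or x[1][1]>200][0]
    cs,_=cv2.findContours(b[2].astype(np.uint8),cv2.RETR_EXTERNAL,cv2.CHAIN_APPROX_NONE)
    return cv2.fitEllipse(cs[0])
L={}
for f,mm in (("w0",w[0]),("w1",w[1]),("top0",m),("scene0",ms)):
    e=lime(f"pics/{f}.png"); L[f]=ray(mm,*e[0]); print("lime",f,e,onplane(mm,*e[0],.0225))
print("lime tri",tri(L["w0"],L["w1"]),tri(L["top0"],L["scene0"]),tri(L["w0"],L["scene0"]))
T={"jarL":((169,238.5),(191,299)),"jarR":((414.5,219),(352,169)),"shaker":((218.5,218),(219,268)),"garlic":((320,225),(296,238)),"mill":((369,221),(327,190))}
for k,(a,b) in T.items(): print(k,tri(ray(m,*a),ray(ms,*b)))
print("jarL w0",onplane(w[0],176,27,.106),"top",onplane(m,169,238.5,.106),"jarR top",onplane(m,414.5,219,.106))
print("shaker top",onplane(m,218.5,218,.088),"garlic top",onplane(m,320,225,.03),"garl w1",onplane(w[1],244,8,.03),"w0",onplane(w[0],510,14,.03))
print("timer",onplane(w[1],560,140,.04)," mill base top cam", onplane(m,366,224,.06))
E
python3 m3.py
```

```text
wells [[0.49462148942302886, 0.27569770258212895], [0.475749341412523, 0.19896101064695332], [0.4576001698165756, 0.12163911224436237]] [0.079  0.0794] yaw -13.512350550935075
wells [[0.4969195425699559, -0.11375867736594895], [0.4816299391148028, -0.20510430235601917]] [0.0926] yaw -9.50218936973872
top wells [array([0.4908, 0.2765]), array([0.4717, 0.2009]), array([0.4538, 0.118 ]), array([ 0.4925, -0.1113]), array([ 0.4779, -0.2042])]
lime w0 ((390.5234375, 34.94451904296875), (43.62849426269531, 46.64701461791992), 144.6171112060547) [0.6239 0.057  0.0225]
lime w1 ((128.9288787841797, 34.65614318847656), (40.114810943603516, 52.18486022949219), 130.88621520996094) [0.6239 0.0574 0.0225]
lime top0 ((267.3740539550781, 236.4723358154297), (17.156293869018555, 20.22494888305664), 124.6631851196289) [0.6222 0.0585 0.0225]
lime scene0 ((266.4371337890625, 271.52777099609375), (19.084339141845703, 21.743249893188477), 75.70706176757812) [0.6242 0.0569 0.0225]
lime tri (array([0.6238, 0.0571, 0.0232]), np.float64(2.128003139739163e-05)) (array([0.6222, 0.0583, 0.025 ]), np.float64(0.0004930277369717923)) (array([0.6239, 0.057 , 0.0228]), np.float64(9.044783185525342e-05))
jarL (array([0.6158, 0.251 , 0.1085]), np.float64(0.0046485232530497425))
jarR (array([ 0.6496, -0.2523,  0.108 ]), np.float64(0.001051022396274194))
shaker (array([0.6576, 0.1529, 0.0847]), np.float64(0.0008862644846805051))
garlic (array([ 0.6471, -0.0593,  0.0235]), np.float64(0.0008364944150635974))
mill (array([ 0.6471, -0.1612,  0.1012]), np.float64(0.0008380701449446474))
jarL w0 [0.6165 0.251  0.106 ] top [0.6142 0.2502 0.106 ] jarR top [ 0.6494 -0.253   0.106 ]
shaker top [0.6576 0.1523 0.088 ] garlic top [ 0.6462 -0.0597  0.03  ] garl w1 [ 0.6473 -0.0633  0.03  ] w0 [ 0.6419 -0.0605  0.03  ]
timer [ 0.52   -0.3927  0.04  ]  mill base top cam [ 0.6446 -0.1587  0.06  ]
```

Measurements agree across the cameras: the triangulated lime is at z = 23 mm, the caps at 108 mm, and the well spacing is 79 and 93 mm. I'll start with the left jar.

```bash
cat > pp.py <<'E'
from h import *
from scipy.spatial.transform import Rotation as R
def quat(deg):
    a=np.radians(deg); y=np.array([np.cos(a),np.sin(a),0]);z=np.array([0,0,-1.])
    q=R.from_matrix(np.stack([np.cross(y,z),y,z],1)).as_quat(); return q[[3,0,1,2]]
def best(p,deg):
    c=[(abs(j[5]),tuple(quat(d))) for d in (deg,deg+180) if (j:=kin.inverse_kinematics(p,quat(d))) is not None]
    return list(min(c)[1])
B3=np.array([.4752,.1992]);y3=-13.5; B2=np.array([.489,-.1593]);y2=-9.5
def well(B,yaw,y):
    a=np.radians(yaw); return B+y*np.array([-np.sin(a),np.cos(a)])
def pick(xy,z,deg,effort,top=.22):
    q=best([*xy,top],deg); robot.goto([*xy,top],q)
    print("hit" if robot.line_to([*xy,z],feed=.15,max_force=15) else "ok",end=" ")
    claw.grab(effort); robot.sleep(.2)
    w=readout.read_width()
    robot.line_to([*xy,top+.03],feed=.2)
    print("tcp",readout.read_tool_pos(),"width mm",w*88,readout.read_width()*88,"F",readout.read_grip_force(),"t",readout.read_clock())
def place(xy,z,deg,top=.25):
    q=best([*xy,top],deg); robot.goto([*xy,top],q)
    robot.line_to([*xy,z+.03],feed=.2)
    s=robot.line_to([*xy,z],feed=.06,max_force=8)
    print("stop",s,readout.read_tool_pos(),end=" ")
    claw.let_go(); robot.sleep(.2); robot.line_to([*xy,top],feed=.2); print("t",readout.read_clock())
def snap(f,xy=None,z=.3):
    m=imaging.camera_model("wrist"); I=imaging.read_camera("wrist")[:,:,::-1]; cv2.imwrite(f,I); return m,I
E
python3 - <<'E'
from pp import *
pick([.616,.2507],.052,y3,20)
snap("pics/h1.png")
place(well(B3,y3,80),.052+.011,y3)
snap("pics/p1.png")
cv2.imwrite("pics/p1c.png",np.hstack([cv2.resize(cv2.imread(f"pics/{n}.png"),(400,300)) for n in ("h1","p1")]))
E
```

```text
ok tcp [0.6151 0.2504 0.2486] width mm 43.85104366060695 43.90328764912975 F 19.99994784593582 t 9.675Traceback (most recent call last):
  File "<stdin>", line 4, in <module>
  File "pp.py", line 20, in place
    q=best([*xy,top],deg); robot.goto([*xy,top],q)
  File "pp.py", line 8, in best
    return list(min(c)[1])
                ~~~^^^
ValueError: min() iterable argument is empty
```

```bash
python3 - <<'E'
from pp import *
p=well(B3,y3,80); print(p,readout.read_joints())
for z in (.25,.22,.15,.063):
  print(z,[d for d in range(-180,180,10) if kin.inverse_kinematics([*p,z],quat(d)) is not None])
E
```

```text
[19.1508 77.9888] [ 0.2827  0.4335  1.3258 -0.      1.3853  0.5183]
0.25 []
0.22 []
0.15 []
0.063 []
```

I passed the well offset in mm instead of metres. Fixing that.

```bash
python3 - <<'E'
from pp import *
snap("pics/h1.png")
place(well(B3,y3,.080),.052+.011,y3)
snap("pics/p1.png")
cv2.imwrite("pics/p1c.png",np.hstack([cv2.resize(cv2.imread(f"pics/{n}.png"),(400,300)) for n in ("h1","p1")]))
E
```

```text
stop True [0.4927 0.2767 0.0618] t 13.9333
```

View pics/p1c.png

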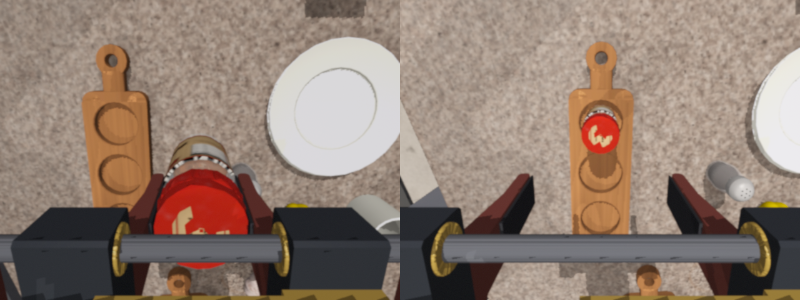

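The jar stands in the left well (cap at about (600,133) in the combined view). Next: shaker, then lime.

```bash
python3 - <<'E'
from pp import *
pick([.6576,.1526],.030,y3,20)
place(well(B3,y3,-.080),.030+.011,y3)
pick([.6236,.0572],.008,-35,10)
place(well(B3,y3,0),.029,y3)
cv2.imwrite("pics/t2.png",imaging.read_camera("top")[150:350,110:510,::-1].repeat(2,0).repeat(2,1))
E
```

```text
ok tcp [0.6567 0.1524 0.2486] width mm 40.40152170643497 40.61319501581725 F 19.89612188321189 t 18.4917
stop True [0.4557 0.1213 0.0399] t 23.1917
ok tcp [0.6227 0.0572 0.2487] width mm 43.17280702378574 43.43435029926046 F 10.000050327507779 t 27.8417
stop False [0.475  0.1992 0.0287] t 32.725
```

View pics/t2.png

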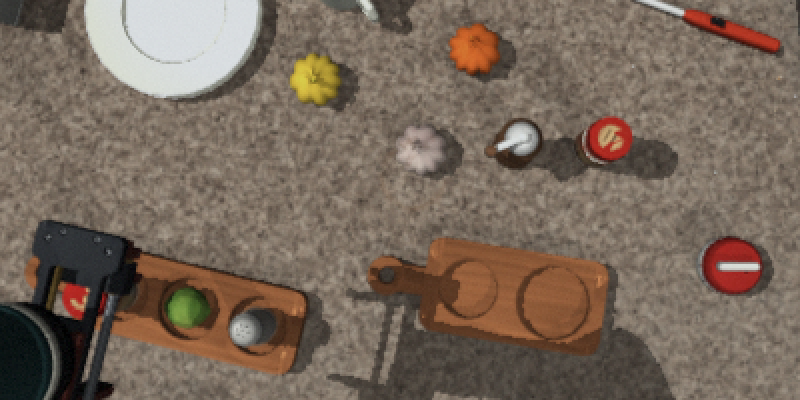

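The shaker (248,328) and lime (187,307) are in their wells. Next: the second jar, then the garlic.

```bash
python3 - <<'E'
from pp import *
pick([.6495,-.2525],.054,y2,20)
place(well(B2,y2,.050),.054+.011,y2)
pick([.647,-.061],.009,y2,8)
place(well(B2,y2,-.044),.028,y2)
robot.goto([.45,0.03,.36],[0,1,0,0]); robot.sleep(.5)
m,I=snap("pics/w9.png")
s=imaging.read_camera("scene")[:,:,::-1]
cv2.imwrite("pics/e.png",np.hstack([cv2.resize(I[:270,:],None,fx=.625,fy=.625),s[190:430,150:450][:168][:, :]]) if 0 else np.vstack([I[:270],s[180:420]]))
print(readout.read_clock())
E
```

```text
ok tcp [ 0.6486 -0.2521  0.2484] width mm 44.6701703799983 44.447952655055516 F 19.982514863368124 t 37.875
stop True [ 0.4967 -0.1097  0.0639] t 42.3083
ok tcp [ 0.6461 -0.0608  0.2486] width mm 56.77021254097633 56.6221196147317 F 7.999911946244538 t 46.7083
stop False [ 0.4816 -0.2027  0.0277] t 51.4667
53.6917
```

View pics/e.png

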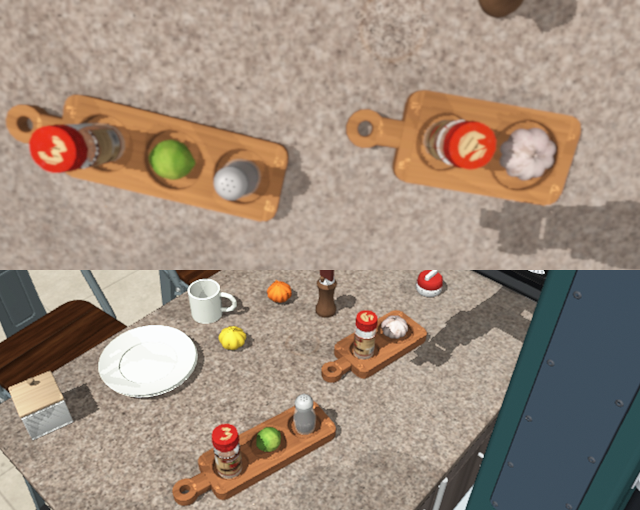

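All five look seated: caps at (58,147) and (470,144), shaker (233,182), lime (172,159), garlic (528,152). I'll check the offsets in the board frames before handing in.

```bash
python3 - <<'E'
from pp import *
m=imaging.camera_model("wrist");ms=imaging.camera_model("scene")
I={"jarL":((58,147),(225,341),B3,y3,.116),"shaker":((231,180),(304,307),B3,y3,.098),"lime":((172,159),(268,350),B3,y3,.0325),"jarR":((470,144),(367,224),B2,y2,.116),"garlic":((528,152),(397,238),B2,y2,.04)}
for k,(a,b,B,yaw,z) in I.items():
    p=onplane(m,*a,z);c=np.radians(yaw);Rm=np.array([[np.cos(c),np.sin(c)],[-np.sin(c),np.cos(c)]])
    print(k,Rm@(p[:2]-B)*1000, "tri z",tri(ray(m,*a),ray(ms,*b))[0][2]*1000)
E
```

```text
jarL [ 2.891  77.3396] tri z 115.04115406186871
shaker [  6.6737 -81.7253] tri z 94.9914091187344
lime [ 1.8188 -1.4842] tri z 29.432670401299077
jarR [ 1.6709 50.4118] tri z 125.88326109168726
garlic [  3.1921 -41.9373] tri z 22.780059603504778
```

```bash
python3 -c "
from rig import robot
print(robot.finish_job())"
```

```text
the job is handed in; nothing more can be done
None
```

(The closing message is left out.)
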